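# Put the back saw away in its slotted rack at the watchmaker's bench

## Robot

A 6-joint arm with a two-finger parallel gripper is mounted at the origin on the work surface. World frame = base frame: x ahead of the robot, y to its left, z up, the work surface at z = 0. Lengths are in m, angles in degrees, forces in N, time in s.
With the tool pointing down it reaches from about 0.4 to 0.825 m from the base axis. Payload 7 kg.
Tool frame: the origin (TCP) lies midway between the tips of the shut fingers; the grasp point (between the pads) lies 19 mm behind it (r.grip_depth is the distance from the TCP to the grasp point, in m); z points along the fingers, y is the line along which they close (so a half turn about z gives the same grasp; the last joint's range is limited). The gripper opens to 88 mm and grips with 3 to 60 N. Pads are 19 mm wide; open, the fingers measure 130 mm over their backs; the gripper's body (78 mm by 193 mm) begins 47 mm behind the grasp point.
Start: joints at [-59.124, 20.546, 0.682, 0, -70.136, -16.507], TCP at [0.167, -0.654, 0.227] pointing down, gripper open.
Joint ranges: [-176.03, 176.03], [-82.01, 121.73], [-58.28, 71.71], [-173.87, 95.51], [-174.79, -0.11], [-173.66, 173.66]. Speed limits (degrees/s): [136.94, 136.94, 172.46, 180, 180, 180].

## Interface

Orientations are given as [roll, pitch, yaw] about the fixed x, y, z axes, in that order (R = Rz(yaw) Ry(pitch) Rx(roll)).
In Python, from plant import r, capture, close_job, search_frame, outline_of gives the robot as it stands.
- The arm moves only by the shell command python3 -m creep 'ROWS' [FORCE]. ROWS is JSON, a list of rows, each a list of 7 numbers: the finger opening in mm, from 0 to 87.6, then the shift along the world's x, y, z in units of 25 mm (1.0 is 25 mm), then the turn, a rotation vector about the world's x, y, z in degrees. In form: [[hand, x, y, z, ax, ay, az], ...]. A call has 1 to 8 rows; each row shifts and turns the commanded pose from where the row before left it; what a row does not reach is not made up. A row lasts 1/12 s, in which the tool goes at most 41.7 mm and 7.16 degrees, less where a joint would pass 70% of its speed; a pose out of reach is approached as far as the arm can. A call is refused whole if a number of a shift passes 1 or a number of a turn 7.16, either way. A call with a gripper value outside its range is refused whole. The fingers move at their own pace and stop on an object; FORCE is the grip in N (left out, the last holds). Time passes only in rows, so rows that do not move let the fingers close. It gives the time, the measured TCP pose, the force, the opening and the grip force at its end, in the units of the state.
- r.get_state(): the state, without advancing time (a new reading comes with each control period).
- capture(name): name is "side" or "top"; returns a dict with "frame" (420x560x3 uint8, red, green, blue), "K" (3x3 intrinsics, pixels), "k1" (the pictures are not rectified: a ray, as slopes to the right and down, at radius r is drawn at 1 + k1 r^2 times it, then the intrinsics apply), "origin" and "rotation" of the camera in the world. Camera axes: x right, y down, z forward; pixel columns grow to the right and rows downward; lengths in m; the calibration is good to about 2 mm. A picture is of the moment at which its call begins. There is no depth.
- close_job(): hands the job in; it is judged then, once.
Trained networks look in a picture, given as the dict that the camera call returned (one of the last four; its "shot" number tells which), for a name from the list of things; names that differ only in an ending like _2 or _b are one class to them, and where a whole thing is asked for, a point or a joint stands for the part that bears it (a point fixed in the world has none). Each returns a list of dicts, best first, with "conf" (0 to 1); they miss things now and then, are a little off and sometimes report something else, mostly with a low value. They report only what shows in the picture. A call takes as long as a camera call. They do not tell look-alikes from the thing itself.
- search_frame(picture, target): "bbox" ([left, top, right, bottom] in pixels, round what is visible of it).
- outline_of(picture, target): "region" (420x560 bool, what is visible of it) and "bbox" ([left, top, right, bottom] in pixels, round what is visible of it).
The state is a dict: "time_s": time; "joints": joint angles; "qd": joint speeds; "joint_torque": joint torques, N m; "tcp_pos": TCP position; "eef_rot": TCP orientation; "contact_force": force on the tool from outside, world axes, zero at the start; "moment": the same for the moment, N m; "gripper_width": finger opening in m; "gripper_force": force on a finger pad.
Only numpy, scipy, OpenCV 4.12 (cv2) and the standard library are available. Lean on these libraries where they do the work, as an engineer would, in place of code of your own. Each camera call takes 0.05 s, during which the arm holds its last target. There are 200 camera calls.

## Task

Put the loose back saw away: first slide the round metal dish, without lifting it, from in front of the rack until it stands wholly on the square cork mat. Then stand the saw's blade, edge down, in the rack's empty slot, fully home: resting on the slot's floor, upright, with the handle close up against the block. Leave everything else on the bench where it is.

Things in the scene. Friction and masses are not known exactly. Their poses are not given: they have to be found in the camera images.
- saw: small back saw, standing on its lower edge. Origin: underside (z = 0), at the grip point; x points along the blade to its tip, z up. Wooden handle 80 x 20 x 30 mm (x from -58 to +22 mm, 20 mm thick along y). Steel blade x from +22 to +112 mm, 4 mm thick, 31 mm tall from z = 0, with a brass back 8 mm wide at z = 26 to 32 mm. Mass about 0.17 kg, centre of mass near x = +45 mm.
- block_free: fixed wooden rack block with the empty slot, 100 x 54 x 32 mm. Origin: centre of its underside, 6 mm above the table; x runs along the slot. Slot: at y = 0, 8 mm wide, lips bevelled to 16 mm over the top 6 mm, floor at z = 8 mm, open on top and at the front (x = -50 mm), end wall at x = +44 mm. Saw put away: blade towards +x, handle out at the front, saw origin near x = -75 mm.
- block_full: the rack's other block, of the same size and 56 mm beside the first, fixed, with a short-handled saw fixed in its slot; that handle sticks out 34 mm at the front, 20 mm thick, its top at 38 mm above the block's underside. Origin as of block_free.
- dish: plain round open metal dish, outside diameter 120 mm, 24 mm tall, wall 3 mm, floor 3 mm, about 0.3 kg. Origin: centre of the underside, on the table. It stands in front of the empty slot.
- mat: square cork mat, 160 x 160 mm, flush with the table (no step). Origin: its centre; x and y along its sides.
- loupe: bystander, loose: black eye loupe, a small waisted cylinder 36 mm across and 30 mm tall. Origin: centre of the underside.
- jar: bystander, loose: small amber glass jar with black cap, 34 mm across and 42 mm tall. Origin: centre of the underside.
- tin: bystander, loose: round grey domed tin, 68 mm across and 40 mm tall. Origin: centre of the underside.
- holder: bystander, loose: watch movement holder: grey block with two steel jaws and a round brass movement, 74 x 40 mm (long along its x), 25 mm tall. Origin: centre of the underside.
- watch: bystander, loose: wristwatch lying open and flat, 38 mm case with straight bracelet, 158 mm long along its y, 26 mm wide, 10 mm tall. Origin: centre of the underside.
- tweezers: bystander, loose: steel tweezers lying flat, 125 mm long along their y, 16 mm wide, 6 mm tall. Origin: centre of the underside.
Mind the look-alikes: they are no part of the job. What is meant by the saw is not purple, and is the larger of those in its own colour. Of the things that look like the dish, take the one that is nearest to the robot's base at the start.

How it is judged (in metres and radians):
On the way:
1. the dish stands wholly on the cork mat, pushed there (x of dish in the frame of mat between -0.022 and 0.022 m and y of dish in the frame of mat between -0.022 and 0.022 m and height (world z) of dish below 0.006 m), for 0.2 s.
At the end, for the whole second after the job is handed in: Dish flat on the mat, centre within 22 mm of the mat's along each side; saw blade in the empty slot, underside within 3.5 mm of its floor, upright within 0.12 rad, in line with the slot within 0.08 rad, handle front within 14 mm of the block; both at rest (all of step 1 and x of saw in the frame of block_free between -0.086 and -0.066 m and y of saw in the frame of block_free between -0.006 and 0.006 m and z of saw in the frame of block_free between 0.005 and 0.0115 m and angle between the x axis of saw and the x axis of block_free, either way round below 0.08 rad and angle between saw's own z axis and vertical below 0.12 rad and linear speed of each of saw, dish below 0.02 m/s); the robot touches nothing.
It fails at once if the dish is lifted off the table or tipped (height (world z) of dish above 0.015 m or angle between dish's own z axis and vertical above 0.3 rad).
It fails at once if another thing on the bench is shifted by more than 20 mm (distance of any of loupe, jar, tin, holder, watch, tweezers from where it was at the start of the episode above 0.02 m).
It also fails if it takes over 64 s, if anything falls off the work surface, if the arm or the gripper's body presses on something with over 40 N, if the wrist force passes 120 N, or if a joint passes its speed limit or range.

## Working session

There is one attempt and no reset: what is moved stays moved. The work goes in short steps, Python scripts to look and compute and a shell command to move; the robot and the scene stay as the last step left them, time stands still between calls to the robot, and variables do not carry over. Pictures are saved under pics/ and viewed, at most 10 in all, crops included, and the job is handed in when it is done.

```bash
mkdir -p pics; ls; cat > h.py <<'E'
import numpy as np, cv2
from plant import r, capture, close_job, search_frame, outline_of
def ray(c,u,v):
    K=np.array(c["K"]);k=c["k1"]
    d=np.array([(u-K[0,2])/K[0,0],(v-K[1,2])/K[1,1]]);s=d.copy()
    for _ in range(20): s=d/(1+k*(s@s))
    return np.array(c["origin"]),np.array(c["rotation"])@np.array([s[0],s[1],1.])
def atz(c,u,v,z=0):
    o,d=ray(c,u,v);return o+d*(z-o[2])/d[2]
def proj(c,p):
    K=np.array(c["K"]);q=np.array(c["rotation"]).T@(np.array(p)-np.array(c["origin"]));s=q[:2]/q[2];s=s*(1+c["k1"]*(s@s))
    return np.array([K[0,0]*s[0]+K[0,2],K[1,1]*s[1]+K[1,2]])
E
python3 - <<'E'
from h import *
np.set_printoptions(precision=3,suppress=True)
t=capture("top");s=capture("side")
cv2.imwrite("pics/a_top.png",t["frame"][:,:,::-1]);cv2.imwrite("pics/a_side.png",s["frame"][:,:,::-1])
for c in(t,s):
    print(c["origin"],np.array(c["rotation"]).tolist(),c["K"][0],c["k1"])
    for n in["saw","block_free","block_full","dish","mat"]:
        for d in search_frame(c,n):
            b=d["bbox"];print(n,round(d["conf"],2),np.round(b),atz(c,(b[0]+b[2])/2,(b[1]+b[3])/2,0.0))
print(r.get_state())
E
```

```text
pics
[ 0.271 -0.025  1.258] [-169.43571577685927, -0.48242013058975575, -89.21559299724562] [493.053   0.    280.258] 0.020993319637747004Traceback (most recent call last):
  File "<stdin>", line 9, in <module>
  File "h.py", line 9, in atz
    o,d=ray(c,u,v);return o+d*(z-o[2])/d[2]
                                       ~^^^
IndexError: invalid index to scalar variable.
```

```bash
sed -i 's/np.array(c\["rotation"\])/RR(c)/g; 2a from scipy.spatial.transform import Rotation as Ro\ndef RR(c): return Ro.from_euler("xyz",c["rotation"],degrees=True).as_matrix()' h.py
python3 - <<'E'
from h import *
np.set_printoptions(precision=3,suppress=True)
t=capture("top");s=capture("side")
for c in(t,s):
    print(c["origin"],c["rotation"],c["K"][0],c["k1"])
    for n in["saw","block_free","block_full","dish","mat","loupe","jar","tin","holder","watch","tweezers"]:
        for d in search_frame(c,n):
            b=d["bbox"];print(n,round(d["conf"],2),np.round(b),atz(c,(b[0]+b[2])/2,(b[1]+b[3])/2,0.0))
print(r.get_state())
E
```

```text
[ 0.271 -0.025  1.258] [-169.436   -0.482  -89.216] [493.053   0.    280.258] 0.020993319637747004
saw 0.69 [106. 196. 173. 264.] [0.448 0.327 0.   ]
saw 0.65 [252. 192. 301. 237.] [ 0.493 -0.024  0.   ]
saw 0.61 [386. 190. 416. 251.] [ 0.482 -0.345  0.   ]
saw 0.61 [360. 268. 377. 287.] [ 0.335 -0.258  0.   ]
saw 0.59 [417. 315. 470. 343.] [ 0.211 -0.443  0.   ]
block_free 0.72 [280. 131. 304. 179.] [ 0.654 -0.061  0.   ]
block_full 0.93 [256. 133. 277. 189.] [0.637 0.006 0.   ]
dish 0.97 [250. 192. 302. 240.] [ 0.489 -0.022  0.   ]
dish 0.64 [320. 176. 369. 223.] [ 0.535 -0.2    0.   ]
mat 0.72 [107. 197. 174. 262.] [0.45  0.325 0.   ]
mat 0.19 [257. 133. 278. 191.] [0.635 0.003 0.   ]
loupe 0.42 [201. 251. 218. 261.] [0.384 0.145 0.   ]
jar 0.74 [339. 137. 361. 163.] [ 0.671 -0.217  0.   ]
jar 0.71 [312. 249. 329. 265.] [ 0.385 -0.138  0.   ]
jar 0.21 [238. 254. 300. 269.] [ 0.371 -0.006  0.   ]
tin 0.88 [183. 138. 211. 168.] [0.656 0.19  0.   ]
holder 0.75 [362. 130. 408. 140.] [ 0.713 -0.31   0.   ]
holder 0.72 [339. 139. 358. 169.] [ 0.66  -0.211  0.   ]
watch 0.57 [235. 253. 3
[... 859 characters left out ...]
.61 [244. 178. 266. 187.] [ 0.662 -0.216  0.   ]
watch 0.71 [293. 228. 322. 258.] [ 0.369 -0.01  -0.   ]
tweezers 0.63 [249. 180. 266. 186.] [ 0.654 -0.218  0.   ]
tweezers 0.47 [247. 157. 261. 174.] [ 0.722 -0.315  0.   ]
{'time_s': 1.35, 'joints': array([-59.124,  20.546,   0.682,   0.001, -70.134, -16.507]), 'qd': array([-0.012, -0.034, -0.012, -0.02 , -0.014,  0.047]), 'joint_torque': array([ -0.   , -58.239,  29.33 ,   7.003,   0.013,  -0.   ]), 'tcp_pos': array([ 0.167, -0.654,  0.227]), 'eef_rot': array([-179.998,   -0.001, -165.63 ]), 'contact_force': array([ 0.419, -0.503,  0.108]), 'moment': array([ 0.033, -0.011,  0.022]), 'gripper_force': 0.0, 'gripper_width': 0.0875793267689716}
```

View pics/a_top.png

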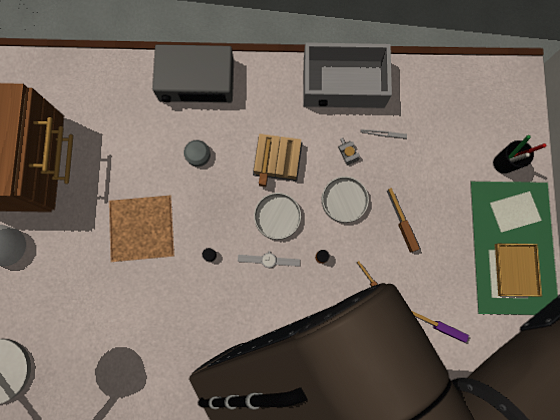

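View pics/a_side.png

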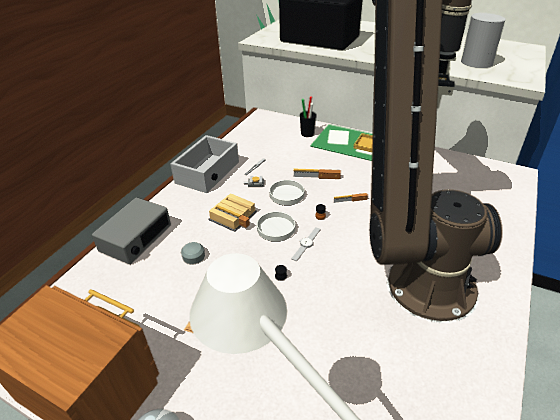

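```bash
python3 - <<'E'
import cv2,numpy as np
t=cv2.imread("pics/a_top.png");s=cv2.imread("pics/a_side.png")
a=cv2.resize(t[115:345,240:480],None,fx=2.5,fy=2.5,interpolation=cv2.INTER_CUBIC)
cv2.imwrite("pics/b.png",a)
b=cv2.resize(s[150:250,200:400],None,fx=4,fy=4,interpolation=cv2.INTER_CUBIC)
cv2.imwrite("pics/c.png",b)
E
```

```text
(no output)
```

View pics/b.png

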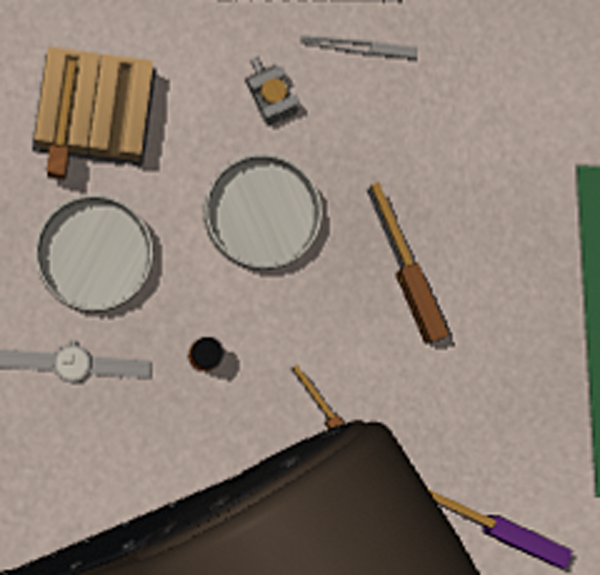

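View pics/c.png

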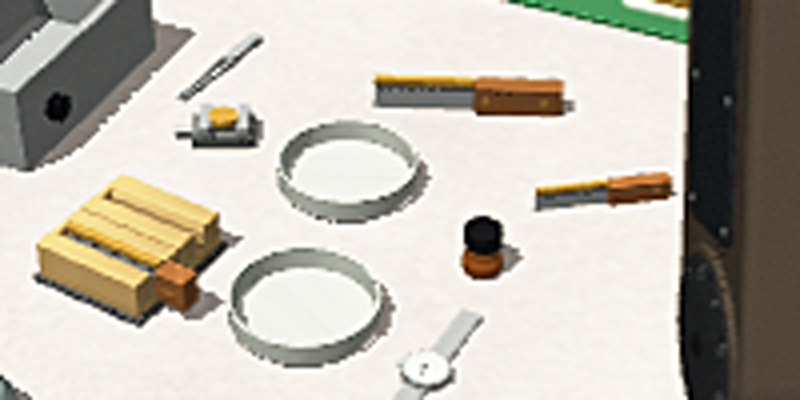

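```bash
cat > fit.py <<'E'
from h import *
from scipy.optimize import minimize
def box(x0,x1,y0,y1,z0,z1): return np.array([[x,y,z] for x in(x0,x1) for y in(y0,y1) for z in(z0,z1)],float)/1000
SAW=[box(-58,22,-10,10,0,30),box(22,112,-2,2,0,31),box(22,112,-4,4,26,32)]
BF=[box(-50,50,-27,27,0,32)]
BB=[box(-50,50,-27,27,0,32),box(-50,50,29,83,0,32),box(-84,-50,46,66,8,38)]
a=np.linspace(0,2*np.pi,60)
DISH=[np.array([[.06*np.cos(t),.06*np.sin(t),z] for t in a for z in(0,.024)])]
MAT=[box(-80,80,-80,80,0,0)]
S=4
def mask(c,parts,p,win):
    x,y,z,yaw=p;R=Ro.from_euler("z",yaw).as_matrix();m=np.zeros(((win[3]-win[1])*S,(win[2]-win[0])*S),np.uint8)
    for q in parts:
        uv=np.array([proj(c,R@v+[x,y,z]) for v in q]);uv=(uv-win[:2]+.5)*S-.5
        cv2.fillConvexPoly(m,cv2.convexHull(np.round(uv*16).astype(np.int32)),1,shift=4)
    return cv2.resize(m.astype(np.float32),None,fx=1/S,fy=1/S,interpolation=cv2.INTER_AREA)
def fit(views,parts,p0,z=None,sp=.015):
    """views: list of (cam, region). returns p, per-view IoU"""
    W=[]
    for c,g in views:
        ys,xs=np.where(g);W.append((max(xs.min()-15,0),max(ys.min()-15,0),min(xs.max()+16,560),min(ys.max()+16,420)))
    def ious(p):
        o=[]
        for (c,g),w in zip(views,W):
            m=mask(c,parts,p,w);q=g[w[1]:w[3],w[0]:w[2]].astype(np.float32)
            o.append(np.minimum(m,q).sum()/np.maximum(m,q).sum())
        return o
    full=(lambda v:[v[0],v[1],z,v[2]]) if z is not None else (lambda v:[v[0],v[1],v[3],v[2]])
    v0=[p0[0],p0[1],p0[3]]+([] if z is not None else [p0[2]])
    for k in range(2):
        n=len(v0);sim=np.array([v0]+[np.add(v0,np.eye(n)[i]*[sp,sp,.15,.01][i]/(1+3*k)) for i in range(n)])
        res=minimize(lambda v:-sum(ious(full(v))),v0,method="Nelder-Mead",options=dict(initial_simplex=sim,maxiter=150));v0=res.x
    return np.array(full(v0)),ious(full(v0))
def pick(c,name,uv):
    L=[d for d in outline_of(c,name) if (lambda b:b[0]-4<uv[0]<b[2]+4 and b[1]-4<uv[1]<b[3]+4)(d["bbox"]) and d["conf"]>.3]
    return L[0]["region"] if L else None
E
python3 - <<'E'
from fit import *
np.set_printoptions(precision=4,suppress=True)
t=capture("top");s=capture("side")
def go(n,parts,p0,ut,us,z,names=None):
    G=[(c,pick(c,n,u)) for c,u in((t,ut),(s,us)) if u is not None]
    for k,v in(("top",G[:1]),("side",G[1:]),("both",G)):
        v=[q for q in v if q[1] is not None]
        if not v: print(n,k,"none");continue
        for zz in ((z,None) if k=="both" else (z,)):
            p,i=fit(v,parts,p0,zz);print(n,k,p[:3],np.degrees(p[3]).round(2),np.round(i,3),[int(q[1].sum()) for q in v])
go("saw",SAW,[.465,-.35,0,.3],(403,220),(317,174),0)
go("dish",DISH,[.489,-.022,0,0],(278,217),(277,227),0)
go("mat",MAT,[.45,.325,0,0],(141,228),(230,330),0)
go("block_free",BF,[.645,-.06,.006,0],(291,157),(240,205),.006)
go("block_full",[q-[0,.056,0] for q in BB[1:]],[.645,-.0,.006,0],(265,160),(230,215),.006)
E
```

```text
saw top [ 0.4566 -0.3519  0.    ] 21.41 [0.884] [524]
saw side [ 0.4539 -0.3552  0.    ] 22.11 [0.873] [391]
saw both [ 0.4556 -0.3524  0.    ] 21.38 [0.881 0.859] [524, 391]
saw both [ 0.4552 -0.3523  0.0016] 21.82 [0.876 0.865] [524, 391]
dish top [ 0.4871 -0.0252  0.    ] 3.94 [0.968] [1732]
dish side [ 0.4861 -0.0286  0.    ] 7.59 [0.958] [965]
dish both [ 0.4866 -0.0267  0.    ] 9.03 [0.958 0.947] [1732, 965]
dish both [ 0.486  -0.0256  0.0024] 5.39 [0.961 0.951] [1732, 965]
mat top [0.4533 0.324  0.    ] 6.22 [0.971] [3855]
mat side none
mat both [0.4533 0.324  0.    ] 6.22 [0.971] [3855]
mat both [ 0.4543  0.3262 -0.0068] 6.19 [0.973] [3855]
block_free top [ 0.6404 -0.051   0.006 ] -6.43 [0.953] [861]
block_free side [ 0.6388 -0.057   0.006 ] -14.04 [0.702] [411]
block_free both [ 0.64   -0.0516  0.006 ] -7.18 [0.947 0.662] [861, 411]
block_free both [ 0.6386 -0.0513  0.0094] -6.7 [0.947 0.677] [861, 411]
block_full top [0.6457 0.0044 0.006 ] -7.04 [0.951] [981]
block_full side [0.6464 0.0035 0.006 ] -5.51 [0.933] [713]
block_full both [0.6456 0.0043 0.006 ] -6.45 [0.949 0.927] [981, 713]
block_full both [0.645  0.0045 0.0073] -6.5 [0.95  0.932] [981, 713]
```

Saw candidates: large orange-handled at top (403,220), small orange at (368,275), purple at (445,330); I take the large orange one. Dishes: (278,217) and (345,200); the first is nearer the base and lies in front of the empty slot (291,157). The mat is at (141,228), and the crop confirms the choice.

```bash

python3 -m creep '[[0,0.474,0.978,0,0,0,-7.16],[0,0.474,0.978,0,0,0,-7.16],[0,0.474,0.978,0,0,0,0],[0,0.474,0.978,0,0,0,0],[0,0.474,0.978,0,0,0,0],[0,0.474,0.978,0,0,0,0],[0,0.474,0.978,0,0,0,0],[0,0.474,0.978,0,0,0,0]]' 20
python3 -m creep '[[0,0.474,0.978,0,0,0,0],[0,0.474,0.978,0,0,0,0],[0,0.474,0.978,0,0,0,0],[0,0.474,0.978,0,0,0,0],[0,0.474,0.978,0,0,0,0],[0,0.474,0.978,0,0,0,0],[0,0.474,0.978,0,0,0,0],[0,0.474,0.978,0,0,0,0]]'
python3 -m creep '[[0,0.474,0.978,0,0,0,0],[0,0.474,0.978,0,0,0,0],[0,0.474,0.978,0,0,0,0],[0,0.474,0.978,0,0,0,0],[0,0.474,0.978,0,0,0,0],[0,0.474,0.978,0,0,0,0],[0,0.474,0.978,0,0,0,0],[0,0.474,0.978,0,0,0,0]]'
```

```text
time_s: 2.62
tcp_pos: [0.2627, -0.4571, 0.2267]
eef_rot: [-180.0, 0.0, -180.0]
contact_force: [1.1, -0.1, 1.0]
gripper_width: 0.0399
gripper_force: 0.0
time_s: 3.28
tcp_pos: [0.3575, -0.2615, 0.2269]
eef_rot: [-180.0, 0.0, -180.0]
contact_force: [-0.1, -0.6, -1.1]
gripper_width: 0.0004
gripper_force: 0.0
time_s: 3.95
tcp_pos: [0.4523, -0.0657, 0.2269]
eef_rot: [180.0, 0.0, -179.9]
contact_force: [1.2, -0.6, 0.2]
gripper_width: 0.0007
gripper_force: 0.0
```

```bash

python3 -m creep '[[0,0.466,0.87,-0.9,0,0,0],[0,0.466,0.87,-0.9,0,0,0],[0,0.466,0.87,-0.9,0,0,0],[0,0,0,-0.9,0,0,0],[0,0,0,-0.9,0,0,0],[0,0,0,-0.9,0,0,0],[0,0,0,-0.9,0,0,0],[0,0,0,-0.9,0,0,0]]'
python3 -m creep '[[0,0,0,-0.5,0,0,0],[0,0,0,-0.5,0,0,0],[0,0,0,-0.4,0,0,0],[0,0,0,0,0,0,0]]'
python3 - <<'E'
from h import *
t=capture("top");cv2.imwrite("pics/d.png",cv2.resize(t["frame"][100:320,90:420,::-1],None,fx=2,fy=2))
E
```

```text
time_s: 4.62
tcp_pos: [0.487, -0.0016, 0.0458]
eef_rot: [180.0, 0.0, -179.9]
contact_force: [-0.3, -0.4, 0.7]
gripper_width: 0.0006
gripper_force: 0.0
time_s: 4.95
tcp_pos: [0.4858, -0.0022, 0.0099]
eef_rot: [-179.9, -0.2, -180.0]
contact_force: [-0.4, 0.2, 0.4]
gripper_width: 0.0006
gripper_force: 0.0
```

View pics/d.png

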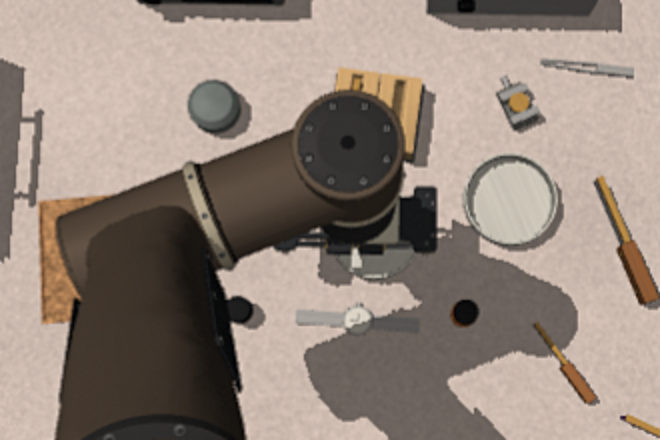

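```bash

python3 -m creep '[[0,0,0.2,0,0,0,0],[0,0,0.3,0,0,0,0],[0,0,0.4,0,0,0,0],[0,0,0.5,0,0,0,0],[0,0,0.5,0,0,0,0],[0,0,0.5,0,0,0,0],[0,0,0.5,0,0,0,0],[0,0,0.5,0,0,0,0]]'
python3 -m creep '[[0,0,0.5,0,0,0,0],[0,0,0.5,0,0,0,0],[0,0,0.5,0,0,0,0],[0,0,0.5,0,0,0,0],[0,0,0.5,0,0,0,0],[0,0,0.5,0,0,0,0],[0,0,0.5,0,0,0,0],[0,0,0.5,0,0,0,0]]'
python3 -m creep '[[0,0,0.5,0,0,0,0],[0,0,0.5,0,0,0,0],[0,0,0.4,0,0,0,0],[0,0,0.2,0,0,0,0]]'
python3 - <<'E'
from fit import *
np.set_printoptions(precision=4,suppress=True)
t=capture("top");s=capture("side")
for c in(t,s):
    for d in outline_of(c,"dish"):
        b=d["bbox"];p=atz(c,(b[0]+b[2])/2,(b[1]+b[3])/2,.012);f=fit([(c,d["region"])],DISH,[p[0],p[1],0,0],0);print(round(d["conf"],2),p,f[0],f[1])
    for d in search_frame(c,"loupe"): b=d["bbox"];print("loupe",d["conf"],atz(c,(b[0]+b[2])/2,(b[1]+b[3])/2,.015))
print(r.get_state()["tcp_pos"])
E
```

```text
time_s: 5.67
tcp_pos: [0.4868, 0.0848, 0.0117]
eef_rot: [180.0, 0.0, -179.9]
contact_force: [-0.6, -2.0, 1.0]
gripper_width: 0.0004
gripper_force: 1.0
time_s: 6.33
tcp_pos: [0.4867, 0.1844, 0.0115]
eef_rot: [-180.0, -0.0, -180.0]
contact_force: [-0.0, -2.8, 1.6]
gripper_width: 0.0
gripper_force: 1.1
time_s: 6.67
tcp_pos: [0.487, 0.2249, 0.0115]
eef_rot: [180.0, 0.0, -179.9]
contact_force: [1.4, -2.4, 1.8]
gripper_width: 0.0005
gripper_force: 1.0
0.91 [ 0.5316 -0.197   0.012 ] [ 0.5326 -0.1986  0.     -0.0024] [np.float32(0.9545566)]
0.87 [0.4895 0.1838 0.012 ] [0.4822 0.1835 0.     0.1237] [np.float32(0.3093877)]
0.6 [0.4103 0.3207 0.012 ] [ 0.4153  0.3138  0.     -0.0187] [np.float32(0.6772282)]
loupe 0.62 [0.3858 0.1442 0.015 ]
0.66 [ 0.4916 -0.1919  0.012 ] [ 0.5272 -0.2027  0.      0.0533] [np.float32(0.26221392)]
0.61 [0.4524 0.1345 0.012 ] [ 0.4825  0.186   0.     -0.0846] [np.float32(0.04970886)]
loupe 0.69 [0.3791 0.1625 0.015 ]
loupe 0.22 [0.5071 0.4045 0.015 ]
[0.4868 0.2229 0.0115]
```

```bash

python3 -m creep '[[0,-0.05,0.3,0,0,0,0],[0,-0.1,0.44,0,0,0,0],[0,-0.11,0.44,0,0,0,0],[0,-0.11,0.44,0,0,0,0],[0,-0.11,0.44,0,0,0,0],[0,-0.11,0.44,0,0,0,0],[0,-0.11,0.44,0,0,0,0],[0,-0.11,0.44,0,0,0,0]]'
python3 -m creep '[[0,-0.11,0.44,0,0,0,0],[0,-0.11,0.44,0,0,0,0],[0,-0.11,0.44,0,0,0,0],[0,-0.1,0.4,0,0,0,0],[0,-0.05,0.25,0,0,0,0],[0,0,0.13,0,0,0,0],[0,0,0,0,0,0,0]]'
python3 - <<'E'
from fit import *
np.set_printoptions(precision=4,suppress=True)
t=capture("top");s=capture("side")
print(r.get_state()["tcp_pos"])
for c in(t,s):
    for d in outline_of(c,"dish"):
        b=d["bbox"];p=atz(c,(b[0]+b[2])/2,(b[1]+b[3])/2,.012);print(round(d["conf"],2),np.round(b),p)
E
```

```text
time_s: 7.63
tcp_pos: [0.4662, 0.309, 0.0116]
eef_rot: [-180.0, 0.0, -179.9]
contact_force: [0.5, -2.4, 0.0]
gripper_width: 0.0005
gripper_force: 0.6
time_s: 8.22
tcp_pos: [0.4546, 0.361, 0.0115]
eef_rot: [180.0, 0.0, -179.9]
contact_force: [-0.2, 0.0, -0.4]
gripper_width: 0.0004
gripper_force: 0.0
[0.4547 0.3602 0.0115]
0.9 [117. 203. 165. 248.] [0.4573 0.3213 0.012 ]
0.82 [319. 176. 368. 221.] [ 0.5359 -0.1956  0.012 ]
```

```bash

python3 -m creep '[[0,0,-0.2,0.1,0,0,0],[0,0,0,0.6,0,0,0],[0,0,0,0.95,0,0,0],[0,0,0,0.95,0,0,0],[60,0,-0.5,0.95,0,0,0],[60,0,-0.95,0.95,0,0,0],[60,0,-0.95,0.5,0,0,0],[60,0,-0.95,0,0,0,0]]' 50
python3 -m creep '[[60,0,-0.95,0,0,0,7.1],[60,0,-0.95,0,0,0,7.1],[60,0,-0.95,0,0,0,7.1],[60,0,-0.95,0,0,0,0.3],[60,0,-0.95,0,0,0,0],[60,0,-0.95,0,0,0,0],[60,0,-0.95,0,0,0,0],[60,0,-0.95,0,0,0,0]]'
python3 -m creep '[[60,0,-0.95,0,0,0,0],[60,0,-0.95,0,0,0,0],[60,0,-0.95,0,0,0,0],[60,0,-0.95,0,0,0,0],[60,0,-0.95,0,0,0,0],[60,0,-0.95,0,0,0,0],[60,0,-0.95,0,0,0,0],[60,0,-0.95,0,0,0,0]]'
python3 - <<'E'
from fit import *
np.set_printoptions(precision=4,suppress=True)
t=capture("top");s=capture("side")
print(r.get_state()["tcp_pos"])
g=pick(t,"dish",(141,226))
if g is not None: print("dish",fit([(t,g)],DISH,[.457,.321,0,0],0))
G=[(c,pick(c,"saw",u)) for c,u in((t,(403,220)),(s,(317,174)))]
G=[q for q in G if q[1] is not None]; print(len(G))
if G: print("saw",fit(G,SAW,[.4556,-.3524,0,.375],0))
E
```

```text
time_s: 9.08
tcp_pos: [0.4558, 0.2713, 0.14]
eef_rot: [179.8, 0.2, -179.9]
contact_force: [1.2, 0.6, -0.9]
gripper_width: 0.0216
gripper_force: 0.0
time_s: 9.75
tcp_pos: [0.4542, 0.0797, 0.1369]
eef_rot: [180.0, 0.0, -158.4]
contact_force: [0.2, 1.0, 0.4]
gripper_width: 0.06
gripper_force: 0.0
time_s: 10.42
tcp_pos: [0.454, -0.1101, 0.1369]
eef_rot: [-180.0, 0.0, -158.4]
contact_force: [-0.2, 0.1, -0.5]
gripper_width: 0.06
gripper_force: 0.0
[ 0.4537 -0.1112  0.1366]
dish (array([0.4572, 0.3242, 0.    , 0.0696]), [np.float32(0.9610453)])
2
saw (array([ 0.4586, -0.353 ,  0.    ,  0.3907]), [np.float32(0.753551), np.float32(0.6275409)])
```

```bash

python3 -m creep '[[60,0.07,-0.95,0,0,0,0],[60,0,-0.95,0,0,0,0],[60,0,-0.95,0,0,0,0],[60,0,-0.95,0,0,0,0],[60,0,-0.95,0,0,0,0],[60,0,-0.95,0,0,0,0],[60,0,-0.95,0,0,0,0],[60,0,-0.95,0,0,0,0]]'
python3 -m creep '[[60,0,-0.95,-0.4,0,0,0],[60,0,-0.95,-0.8,0,0,0],[60,0,-0.18,-0.9,0,0,0],[60,0,0,-0.9,0,0,0],[60,0,0,-0.9,0,0,0],[60,0,0,-0.7,0,0,0],[60,0,0,-0.5,0,0,0],[60,0,0,-0.12,0,0,0]]'
python3 -m creep '[[0,0,0,0,0,0,0],[0,0,0,0,0,0,0],[0,0,0,0,0,0,0],[0,0,0,0,0,0,0],[0,0,0,0,0,0,0],[0,0,0,0,0,0,0],[0,0,0,0,0,0,0],[0,0,0,0,0,0,0]]' 50
```

```text
time_s: 11.33
tcp_pos: [0.4566, -0.2988, 0.1367]
eef_rot: [-180.0, 0.0, -158.3]
contact_force: [0.5, 0.4, -0.5]
gripper_width: 0.06
gripper_force: 0.0
time_s: 12.0
tcp_pos: [0.4553, -0.3492, 0.0038]
eef_rot: [179.9, -0.2, -158.3]
contact_force: [-0.2, 0.2, 0.3]
gripper_width: 0.06
gripper_force: 0.0
time_s: 12.67
tcp_pos: [0.4567, -0.3508, 0.0066]
eef_rot: [-180.0, 0.0, -158.3]
contact_force: [-0.0, -0.3, 3.9]
gripper_width: 0.0197
gripper_force: 50.0
```

```bash

python3 -m creep '[[0,0,0,0.3,0,0,0],[0,0,0,0.6,0,0,0],[0,0,0,0.8,0,0,0],[0,0,0,0.7,0,0,0],[0,0.1,0.4,0.2,0,0,0],[0,0.25,0.7,0,0,0,0],[0,0.28,0.8,0,0,0,0],[0,0.28,0.8,0,0,0,0]]'
python3 -m creep '[[0,0.28,0.8,0,0,0,-4],[0,0.28,0.8,0,0,0,-4],[0,0.28,0.8,0,0,0,-4],[0,0.28,0.8,0,0,0,-4],[0,0.28,0.8,0,0,0,-4],[0,0.28,0.8,0,0,0,-4],[0,0.28,0.8,0,0,0,-4],[0,0.28,0.8,0,0,0,0]]'
python3 -m creep '[[0,0.28,0.8,0,0,0,0],[0,0.28,0.8,0,0,0,0],[0,0.28,0.75,0,0,0,0],[0,0.2,0.45,0,0,0,0],[0,0.08,0.2,0,0,0,0],[0,0,0,0,0,0,0],[0,0,0,0,0,0,0]]'
python3 - <<'E'
from fit import *
t=capture("top");s=capture("side")
cv2.imwrite("pics/e1.png",cv2.resize(s["frame"][170:260,190:320,::-1],None,fx=6,fy=6,interpolation=cv2.INTER_CUBIC))
cv2.imwrite("pics/e2.png",cv2.resize(t["frame"][110:230,220:340,::-1],None,fx=5,fy=5,interpolation=cv2.INTER_CUBIC))
print(r.get_state())
E
```

```text
time_s: 13.33
tcp_pos: [0.4787, -0.2819, 0.0709]
eef_rot: [180.0, -0.0, -158.4]
contact_force: [0.1, -0.6, -1.3]
gripper_width: 0.0201
gripper_force: 50.0
time_s: 14.0
tcp_pos: [0.5346, -0.1216, 0.0707]
eef_rot: [180.0, -0.1, 173.4]
contact_force: [0.1, 0.1, -2.1]
gripper_width: 0.0196
gripper_force: 50.0
time_s: 14.58
tcp_pos: [0.5625, -0.0483, 0.0708]
eef_rot: [-180.0, -0.1, 173.7]
contact_force: [-0.1, -0.4, -1.3]
gripper_width: 0.0195
gripper_force: 50.0
{'time_s': 14.6833, 'joints': array([ 1.48922928e+01,  1.89025205e+01, -2.45761275e+01, -8.35139430e-03,
       -4.65592777e+01, -1.11286782e+02]), 'qd': array([-0.31894654, -0.20205548,  0.1051898 ,  0.03523833,  0.09625172,
       -0.16214002]), 'joint_torque': array([ 4.23334977e-01, -4.98691070e+01,  2.31437516e+01,  5.55631533e+00,
       -3.55016103e-02,  4.60261763e-04]), 'tcp_pos': array([ 0.56247276, -0.04884354,  0.07089934]), 'eef_rot': array([-1.79991878e+02, -3.75384898e-02,  1.73599764e+02]), 'contact_force': array([-0.16194431,  0.46097103, -2.06431973]), 'moment': array([-0.02254309,  0.0140543 , -0.01937588]), 'gripper_force': 49.97204661369324, 'gripper_width': 0.019288576472205922}
```

View pics/e1.png

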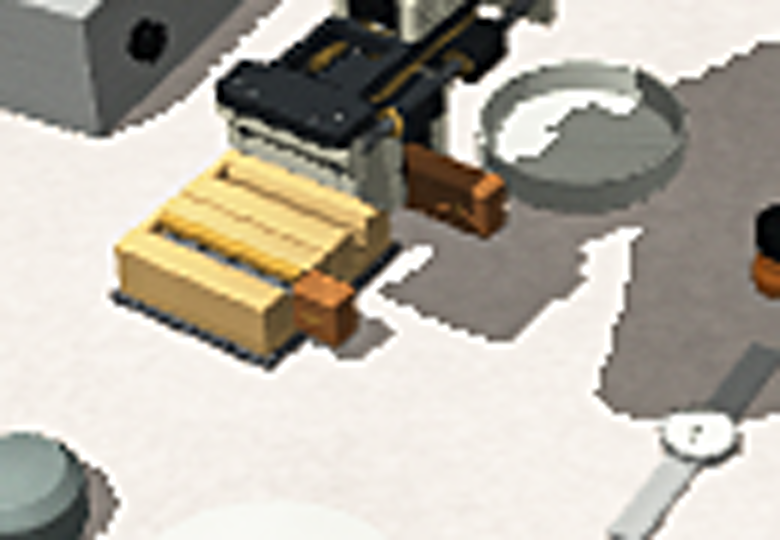

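View pics/e2.png

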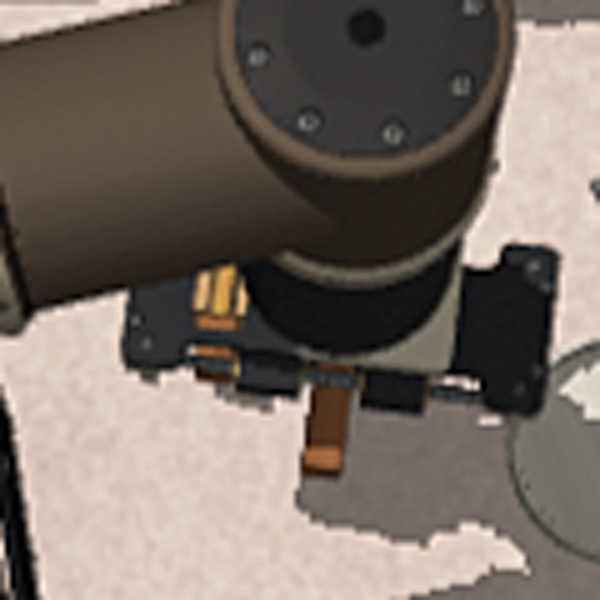

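```bash

python3 -m creep '[[0,0.04,0.25,0,0,0,0],[0,0,0,0,0,0,0]]'
python3 - <<'E'
from fit import *
np.set_printoptions(precision=4,suppress=True)
t=capture("top");s=capture("side")
T=r.get_state()["tcp_pos"];print(T)
HB=[box(-58,-12,-10,10,0,30)]
yaw=np.radians(-6.4);R=Ro.from_euler("z",yaw).as_matrix()
p0=T+R@[-.0016,0,0];p0[2]=T[2]-.0066
for c,n in((t,"top"),(s,"side")):
    hsv=cv2.cvtColor(c["frame"],cv2.COLOR_RGB2HSV)
    uv=proj(c,p0+R@np.array([-.04,0,.015]))
    m=((hsv[...,0]<14)&(hsv[...,1]>110)).astype(np.uint8)
    k,l,st,ce=cv2.connectedComponentsWithStats(m)
    i=min((j for j in range(1,k) if st[j,4]>25),key=lambda j:np.hypot(*(ce[j]-uv)))
    g=l==i; print(n,uv,ce[i],st[i])
    mm=np.zeros((420,560));w=(0,0,560,420);M=mask(c,HB,[*p0,yaw],w)
    ys,xs=np.where(M>.5);print("pred bbox",xs.min(),ys.min(),xs.max(),ys.max(),"cen",xs.mean(),ys.mean())
    # pixels per mm of lateral (block y) at handle
    print("px per 5mm lateral",proj(c,p0+R@np.array([-.04,.005,.015]))-uv, "axial", proj(c,p0+R@np.array([-.035,0,.015]))-uv)
E
```

```text
time_s: 14.85
tcp_pos: [0.5642, -0.0419, 0.0712]
eef_rot: [180.0, 0.0, 173.6]
contact_force: [-0.0, 1.0, -1.9]
gripper_width: 0.0197
gripper_force: 50.0
[ 0.564  -0.042   0.0711]
top [282.4715 197.1702] [282.084  195.0916] [278 186   9  19 131]
pred bbox 278 185 288 206 cen 282.67977528089887 195.07865168539325
px per 5mm lateral [-2.0305 -0.254 ] axial [ 0.2541 -1.9845]
side [265.5719 203.6575] [263.4758 202.371 ] [256 195  17  16 124]
pred bbox 256 196 272 211 cen 264.43617021276594 203.13829787234042
px per 5mm lateral [-0.9226  0.862 ] axial [-1.3494 -0.5292]
```

```bash

python3 -m creep '[[0,0,-0.03,-0.3,0,0,0],[0,0,0,-0.4,0,0,0],[0,0,0,-0.3,0,0,0],[0,0,0,-0.1,0,0,0],[0,0,0,-0.1,0,0,0],[0,0,0,-0.1,0,0,0],[0,0,0,-0.05,0,0,0],[0,0,0,0,0,0,0]]'
python3 -m creep '[[0,0,0,-0.1,0,0,0],[0,0,0,-0.05,0,0,0],[0,0,0,0,0,0,0]]'
```

```text
time_s: 15.62
tcp_pos: [0.564, -0.0426, 0.0371]
eef_rot: [-180.0, -0.0, 173.6]
contact_force: [0.2, 0.1, -2.0]
gripper_width: 0.0201
gripper_force: 50.0
time_s: 15.87
tcp_pos: [0.564, -0.0426, 0.0334]
eef_rot: [180.0, -0.0, 173.6]
contact_force: [0.4, -0.5, -1.7]
gripper_width: 0.0197
gripper_force: 50.0
```

```bash

python3 -m creep '[[0,0,0,-0.1,0,0,0],[0,0,0,-0.1,0,0,0],[0,0,0,-0.1,0,0,0],[0,0,0,-0.08,0,0,0],[0,0,0,-0.05,0,0,0],[0,0,0,0,0,0,0]]'
python3 -m creep '[[0,0,0,-0.04,0,0,0],[0,0,0,-0.03,0,0,0],[0,0,0,0,0,0,0]]'
```

```text
time_s: 16.37
tcp_pos: [0.5638, -0.0426, 0.0224]
eef_rot: [-180.0, -0.0, 173.6]
contact_force: [0.9, -0.3, 0.0]
gripper_width: 0.0194
gripper_force: 50.0
time_s: 16.62
tcp_pos: [0.5641, -0.0426, 0.021]
eef_rot: [180.0, -0.0, 173.6]
contact_force: [-0.7, 0.6, -2.1]
gripper_width: 0.0198
gripper_force: 50.0
```

```bash

python3 -m creep '[[0,0,0,-0.04,0,0,0],[0,0,0,0,0,0,0],[0,0,0,0,0,0,0]]'
python3 -m creep '[[0,0,0,-0.04,0,0,0],[0,0,0,0,0,0,0],[0,0,0,0,0,0,0]]'
```

```text
time_s: 16.87
tcp_pos: [0.5642, -0.0426, 0.0205]
eef_rot: [180.0, 0.0, 173.7]
contact_force: [-2.6, 0.8, 4.1]
gripper_width: 0.0201
gripper_force: 50.0
time_s: 17.12
tcp_pos: [0.5642, -0.0426, 0.0203]
eef_rot: [-180.0, 0.0, 173.7]
contact_force: [-6.0, 0.8, 12.7]
gripper_width: 0.0195
gripper_force: 50.0
```

```bash

python3 -m creep '[[30,0,0,0.04,0,0,0],[30,0,0,0,0,0,0],[30,0,0,0,0,0,0],[30,0,0,0,0,0,0],[30,0,0,0.2,0,0,0],[30,0,0,0.4,0,0,0],[30,0,0,0.6,0,0,0],[30,0,0,0.8,0,0,0]]'
python3 -m creep '[[30,0,0,0.9,0,0,0],[30,0,0,0.9,0,0,0],[30,0,0,0.9,0,0,0],[30,0,0,0.9,0,0,0],[30,0,-0.9,0.5,0,0,0],[30,0,-0.9,0,0,0,0],[30,0,-0.9,0,0,0,0],[30,0,-0.9,0,0,0,0]]'
python3 -m creep '[[30,0,-0.9,0,0,0,0],[30,0,-0.9,0,0,0,0],[30,0,-0.9,0,0,0,0],[30,0,-0.9,0,0,0,0],[30,0,-0.9,0,0,0,0],[30,0,-0.9,0,0,0,0],[30,0,-0.9,0,0,0,0],[30,0,0,0,0,0,0]]'
python3 - <<'E'
from fit import *
np.set_printoptions(precision=4,suppress=True)
t=capture("top");s=capture("side")
a=cv2.resize(t["frame"][115:275,100:320,::-1],(792,576),interpolation=cv2.INTER_CUBIC)
b=cv2.resize(s["frame"][180:250,190:320,::-1],(520,280),interpolation=cv2.INTER_CUBIC)
a[-280:,:][:, :0]=0
cv2.imwrite("pics/f.png",np.vstack([cv2.resize(a,(440,320)),cv2.resize(b,(440,237))]))
for c,u in((t,(285,178)),(s,(255,213))):
    for d in search_frame(c,"saw"): print(round(d["conf"],2),np.round(d["bbox"]))
    p=np.array([.6395,-.0513,.006]);R=Ro.from_euler("z",-6.45,degrees=True).as_matrix()
    print("pred handle rear/front top",[proj(c,p+R@np.array([-.078+x,0,.038])) for x in(-.058,.022,.112)])
    g=pick(c,"dish",(141,226))
    if g is not None: print(fit([(c,g)],DISH,[.457,.321,0,0],0))
E
```

```text
time_s: 17.78
tcp_pos: [0.5634, -0.0427, 0.0702]
eef_rot: [-180.0, -0.1, 173.6]
contact_force: [-0.3, -0.0, 0.0]
gripper_width: 0.0303
gripper_force: 0.0
time_s: 18.45
tcp_pos: [0.5642, -0.1333, 0.1742]
eef_rot: [180.0, 0.1, 173.7]
contact_force: [0.1, 0.6, -1.1]
gripper_width: 0.0301
gripper_force: 0.0
time_s: 19.12
tcp_pos: [0.5638, -0.2933, 0.1732]
eef_rot: [-180.0, 0.0, 173.5]
contact_force: [1.4, -0.0, -0.5]
gripper_width: 0.0299
gripper_force: 0.0
0.85 [400. 308. 469. 342.]
pred handle rear/front top [array([281.673 , 207.2843]), array([285.6282, 176.5653]), array([289.9714, 142.8346])]
(array([0.4572, 0.3239, 0.    , 0.064 ]), [np.float32(0.9709994)])
0.68 [229. 196. 272. 221.]
0.49 [336. 197. 369. 202.]
pred handle rear/front top [array([271.0359, 214.5034]), array([250.0709, 206.0439]), array([227.7428, 197.0339])]
```

View pics/f.png

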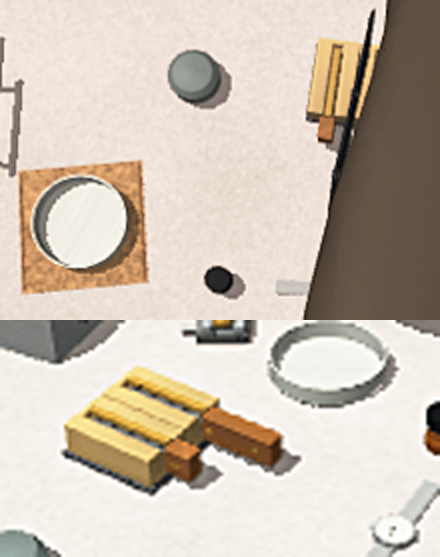

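The final view shows the dish at (80,222) wholly on the mat, and the saw at (240,437) standing upright in the empty slot with its handle close to the block.

```bash
python3 -c "
from plant import close_job
print(close_job())"
```

```text
the job is handed in; nothing more can be done
None
```

The job is handed in, with no verdict returned: the dish was slid onto the cork mat, about 4 mm from its centre, and the saw stands in the empty slot, on its floor, with the handle about 6 mm from the block.

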